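# Comb stirring rods into a drying tray

## Task

Take the hand rake by its grip and comb it through the blue tray until all four white stirring rods lie parallel, each fully down in a groove of its own; move the rods with the rake only, never with the gripper. Then stand the rake upright on its tines on the bench, midway between the red-capped and the blue-capped bottle, and let go, without disturbing the two bottles, the beaker or the crucible.

Things in the scene. Friction and masses are not known exactly. Their poses are not given: they have to be found in the camera images.
- tray: blue tray fixed to the bench, 140 x 224 x 34 mm (its x, y, z), walls 5 mm; origin under its centre at bench level, z up. Eleven grooves run along its x axis, pitch 20 mm in y (centres at y = -100, -80, .. +100 mm), each 130 mm long, 14 wide, 12 deep: floor at z = 4 mm, tops of the 6 mm wide grey ridges at z = 16 mm. A rod fully in a groove has its centre at z = 10 mm and its top level with the ridges
- tray_center (a point): centre of the tray at the level of the ridge tops (16 mm over the bench), axes as the tray. Rods pushed along y across the ridges by the rake, its head parallel to the grooves and its tines just above the ridges, turn parallel and drop into the first free grooves; a pass back takes those left over. The tall fixed instrument behind has its front at about x = 0.55 m (world), its top at 0.37 m
- rod_0: white slippery PTFE stirring rod with rounded ends, 105 mm long, 12 mm diameter, about 30 g, with a thin grey band near one end; the point is its centre, its x axis runs along the rod. The four rods start crossed on top of the ridges and on one another near the middle of the tray
- rod_1: white slippery PTFE stirring rod with rounded ends, 105 mm long, 12 mm diameter, about 30 g, with a thin grey band near one end; the point is its centre, its x axis runs along the rod. The four rods start crossed on top of the ridges and on one another near the middle of the tray
- rod_2: white slippery PTFE stirring rod with rounded ends, 105 mm long, 12 mm diameter, about 30 g, with a thin grey band near one end; the point is its centre, its x axis runs along the rod. The four rods start crossed on top of the ridges and on one another near the middle of the tray
- rod_3: white slippery PTFE stirring rod with rounded ends, 105 mm long, 12 mm diameter, about 30 g, with a thin grey band near one end; the point is its centre, its x axis runs along the rod. The four rods start crossed on top of the ridges and on one another near the middle of the tray
- rake_grip (a point): hand rake, 100 x 22 x 98 mm, 180 g, at the start upright on its tines: steel head 100 mm long along this frame's x, 18 mm wide in y, with five blunt tines (12 x 16 mm) below (together 38 mm high), and an square orange grip, 22 x 22 mm, from 38 to 98 mm above the tine tips. The point is on the axis of the grip, 70 mm above the tine tips; z up
- rake_foot (a point): the point between the tips of the rake's tines, under the middle of its head (70 mm below rake_grip); on the bench it is at z = 0. Axes as rake_grip
- red_bottle_center (a point): white bottle with a red screw cap, 48 mm diameter, 106 mm high, loose; the point is its centre, half-way up. Its axis is about 165 to 182 mm from that of the blue-capped bottle
- blue_bottle_center (a point): white bottle with a blue screw cap, 48 mm diameter, 106 mm high, loose; the point is its centre, half-way up
- beaker_center (a point): bystander: small glass beaker, 48 mm diameter, 58 mm high, loose; the point is its centre, half-way up
- crucible_center (a point): bystander: pale crucible, 41 mm diameter, 31 mm high, loose, behind the gap between the bottles (seen from the robot); the point is its centre, half-way up

How it is judged (in metres and radians):
On the way, in this order (a step that is already met when the one before it is completed fails the run):
1. the rake is lifted off the bench (height (world z) of rake_foot above 0.015 m), for 0.2 s.
2. all four rods lie down in the grooves, the rake still off the bench (z of rod_0 in the frame of tray between 0.006 and 0.0125 m and angle between the x axis of each of rod_0, rod_1, rod_2, rod_3 and the x axis of tray, either way round below 0.07 rad and x of rod_0 in the frame of tray between -0.065 and 0.065 m and y of rod_0 in the frame of tray between -0.107 and 0.107 m and z of rod_1 in the frame of tray between 0.006 and 0.0125 m and x of rod_1 in the frame of tray between -0.065 and 0.065 m and y of rod_1 in the frame of tray between -0.107 and 0.107 m and z of rod_2 in the frame of tray between 0.006 and 0.0125 m and x of rod_2 in the frame of tray between -0.065 and 0.065 m and y of rod_2 in the frame of tray between -0.107 and 0.107 m and z of rod_3 in the frame of tray between 0.006 and 0.0125 m and x of rod_3 in the frame of tray between -0.065 and 0.065 m and y of rod_3 in the frame of tray between -0.107 and 0.107 m and height (world z) of rake_foot above 0.01 m), for 0.2 s.
At the end, for the whole second after the job is handed in: Each rod lies in a groove: centre 6 to 12.5 mm over the tray underside, inside the tray, within 0.07 rad of the grooves. The rake stands on the bench (foot under 4 mm, tilt under 0.08 rad), its axis within 108 mm of each bottle axis. Bottles, beaker and crucible upright (z of rod_0 in the frame of tray between 0.006 and 0.0125 m and angle between the x axis of each of rod_0, rod_1, rod_2, rod_3 and the x axis of tray, either way round below 0.07 rad and x of rod_0 in the frame of tray between -0.065 and 0.065 m and y of rod_0 in the frame of tray between -0.107 and 0.107 m and z of rod_1 in the frame of tray between 0.006 and 0.0125 m and x of rod_1 in the frame of tray between -0.065 and 0.065 m and y of rod_1 in the frame of tray between -0.107 and 0.107 m and z of rod_2 in the frame of tray between 0.006 and 0.0125 m and x of rod_2 in the frame of tray between -0.065 and 0.065 m and y of rod_2 in the frame of tray between -0.107 and 0.107 m and z of rod_3 in the frame of tray between 0.006 and 0.0125 m and x of rod_3 in the frame of tray between -0.065 and 0.065 m and y of rod_3 in the frame of tray between -0.107 and 0.107 m and height (world z) of rake_foot below 0.004 m and angle between rake_foot's own z axis and vertical below 0.08 rad and horizontal distance between rake_foot and red_bottle_center below 0.108 m and horizontal distance between rake_foot and blue_bottle_center below 0.108 m and angle between each of red_bottle_center, blue_bottle_center, beaker_center, crucible_center's own z axis and vertical below 0.1 rad); the robot touches nothing.
It fails at once if the gripper or arm touches a rod (contact force between any of the fingers, the arm and rod_0 above 0.3 N or contact force between any of the fingers, the arm and rod_1 above 0.3 N or contact force between any of the fingers, the arm and rod_2 above 0.3 N or contact force between any of the fingers, the arm and rod_3 above 0.3 N).
It fails at once if a bottle, the beaker or the crucible is moved more than 15 mm or tipped (distance of any of red_bottle_center, blue_bottle_center, beaker_center, crucible_center from where it was at the start of the episode above 0.015 m or angle between any of red_bottle_center, blue_bottle_center, beaker_center, crucible_center's own z axis and vertical above 0.25 rad).
It also fails if it takes over 72 s, if anything falls off the work surface, if the arm or the gripper's body presses on something with over 40 N, if the wrist force passes 120 N, or if a joint passes its speed limit or range.

## Robot

A 7-joint arm with a two-finger parallel gripper is mounted at the origin on a cart in front of the work surface, level with it; the furniture and walls round the work are solid. World frame = base frame: x ahead of the robot, y to its left, z up, the work surface at z = 0. Lengths are in mm, angles in rad, forces in N, time in s.
With the tool pointing down it reaches from about 425 to 825 mm from the base axis. Payload 3.6 kg.
Tool frame: the origin (TCP) lies midway between the tips of the shut fingers; the grasp point (between the pads) lies 19 mm behind it (hold_point_z is the distance from the TCP to the grasp point, in mm); z points along the fingers, y is the line along which they close (so a half turn about z gives the same grasp; the last joint's range is limited). The gripper opens to 93 mm and grips with 3 to 60 N. Pads are 15 mm wide; open, the fingers measure 128 mm over their backs; the gripper's body (75 mm by 188 mm) begins 65 mm behind the grasp point.
Start: joints at [1.139, 0.615, -0.013, 1.423, 0.008, 1.103, -0.04], TCP at [256.001, -597.432, 218.64] pointing down, gripper open.
Joint ranges: [-3.12, 3.12], [-0.3, 2.06], [-1.34, 1.32], [0.26, 2.42], [-1.36, 4.5], [0.01, 1.98], [-2.84, 2.84]. Speed limits (rad/s): [2.79, 2.79, 3.14, 3.14, 3.14, 3.14, 3.14].

## Interface

Orientations are given as a 3x3 rotation matrix whose columns are the frame's x, y, z axes.
In Python, from plant import * gives the robot as it stands.
- The arm moves only by the shell command python3 -m crank 'ROWS'. ROWS is JSON, a list of rows, each a list of 7 numbers: the shift along the tool's x, y, z in cm, then the turn, a rotation vector about the tool's x, y, z in degrees, then the gripper command: -1 is shut, 1 is fully open, values between are in proportion. In form: [[tx, ty, tz, ax, ay, az, gripper], ...]. A call has 1 to 20 rows; each row is the pose to reach, as a shift and turn from the pose commanded when the call began, along the tool's axes at that moment; what a row does not reach only later rows make up. A row lasts 1/10 s, in which the tool goes at most 50 mm and 8.59 degrees, less where a joint would pass 70% of its speed; a pose out of reach is approached as far as the arm can. A call with a gripper value outside its range is refused whole. The fingers move at their own pace and stop on an object; the grip force is fixed at half the most. Time passes only in rows, so rows that repeat a pose let the fingers close. It gives the time, the measured TCP pose, the force, the opening and the grip force at its end, in the units of the state.
- get_obs(): the state, without advancing time (a new reading comes with each control period).
- snapshot(name): name is "side" or "top"; returns a dict with "img" (480x640x3 uint8, blue, green, red), "fovy" (degrees; the focal length in pixels is half the picture's height over the tangent of half this angle, whatever the lens; pixels are square), "cx", "cy" (the principal point, pixels), "extrinsics" (4x4, takes a point from world to camera coordinates). Camera axes: x right, y up, looking along -z (the intrinsics and any distortion apply to the point x, -y, -z); pixel columns grow to the right and rows downward; lengths in mm; the calibration is good to about 2 mm. A picture is of the moment at which its call begins. There is no depth.
- finish_job(): hands the job in; it is judged then, once.
The state is a dict: "time_s": time; "q": joint angles; "qd": joint speeds; "joint_torque": joint torques, N m; "ee_pos": TCP position; "tool_rot": TCP orientation; "wrist_force": force on the tool from outside, world axes, zero at the start; "ft_torque": the same for the moment, N m; "opening": finger opening in mm; "grip_force": force on a finger pad.
Only numpy, scipy, OpenCV 4.12 (cv2) and the standard library are available. Lean on these libraries where they do the work, as an engineer would, in place of code of your own. Each camera call takes 0.05 s, during which the arm holds its last target. There are 200 camera calls.

## Working session

There is one attempt and no reset: what is moved stays moved. The work goes in short steps, Python scripts to look and compute and a shell command to move; the robot and the scene stay as the last step left them, time stands still between calls to the robot, and variables do not carry over. Pictures are saved under pics/ and viewed, at most 10 in all, crops included, and the job is handed in when it is done.

```bash
mkdir -p pics; ls
python3 - <<'E'
from plant import *
import cv2,numpy as np
o=get_obs();print(o['time_s'],o['ee_pos'],np.round(o['tool_rot'],3).tolist(),o['opening'])
for n in('side','top'):
    s=snapshot(n);cv2.imwrite(f'pics/{n}0.png',s['img']);print(n,s['fovy'],s['cx'],s['cy'],np.round(s['extrinsics'],3).tolist(),[k for k in s])
E
```

```text
pics
0.0 [ 255.64904284 -596.73745123  217.49484363] [[0.919, 0.394, -0.001], [0.394, -0.919, 0.002], [-0.0, -0.003, -1.0]] 93.02384695057768
side 55.92252498403483 321.53293272981557 233.420741480862 [[-0.797, -0.603, -0.009, 413.697], [0.327, -0.445, 0.834, -193.805], [-0.507, 0.662, 0.552, -750.835], [0.0, 0.0, 0.0, 1.0]] ['img', 'fovy', 'cx', 'cy', 'extrinsics']
top 48.49494164790955 314.9650704831453 235.07402943264282 [[0.01, -1.0, 0.002, 41.195], [0.982, 0.01, 0.19, -470.646], [-0.19, -0.0, 0.982, -1155.689], [0.0, 0.0, 0.0, 1.0]] ['img', 'fovy', 'cx', 'cy', 'extrinsics']
```

View pics/top0.png

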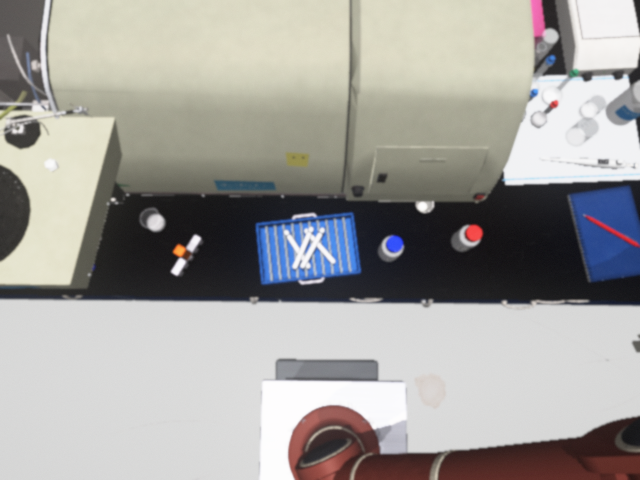

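View pics/side0.png

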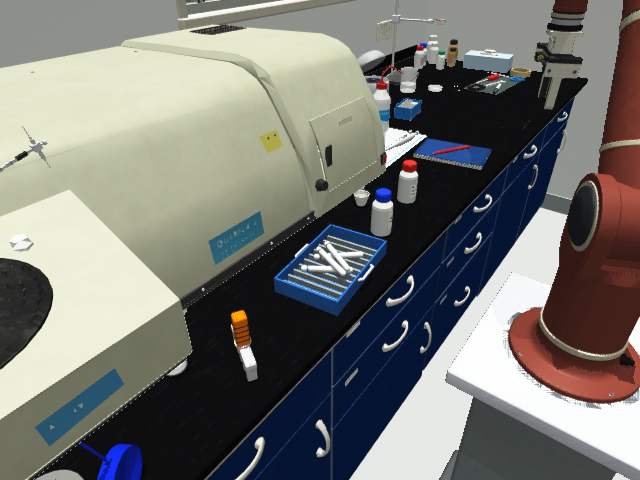

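The top view shows the rake near (185,255), with its orange grip at (181,251) and its head running from (196,238) to (178,272). The beaker is at (153,220), the tray at (308,248) with crossed rods, the blue cap at (393,244), the red cap at (473,234) and the crucible at (425,206). The side view agrees.

```bash
cat > h.py <<'E'
from plant import *
import cv2,numpy as np
def ray(s,u,v):
    f=240/np.tan(np.radians(s['fovy']/2));E=s['extrinsics'];R=E[:3,:3];c=-R.T@E[:3,3]
    return c,R.T@np.array([(u-s['cx'])/f,-(v-s['cy'])/f,-1.])
def plane(s,u,v,z):
    c,d=ray(s,u,v);return c+d*(z-c[2])/d[2]
def proj(s,p):
    f=240/np.tan(np.radians(s['fovy']/2));E=s['extrinsics'];q=E[:3,:3]@np.asarray(p,float)+E[:3,3]
    return np.array([s['cx']-f*q[0]/q[2],s['cy']+f*q[1]/q[2]])
def tri(a,pa,b,pb):
    A=[];B=[]
    for s,p in((a,pa),(b,pb)):
        c,d=ray(s,*p);d/=np.linalg.norm(d);M=np.eye(3)-np.outer(d,d);A.append(M);B.append(M@c)
    return np.linalg.lstsq(np.vstack(A),np.hstack(B),rcond=None)[0]
def mask(s,lo,hi,box=None):
    m=cv2.inRange(cv2.cvtColor(s['img'],cv2.COLOR_BGR2HSV),lo,hi)
    if box:
        k=np.zeros_like(m);x0,y0,x1,y1=box;k[y0:y1,x0:x1]=255;m&=k
    return m
def blob(m):
    c=max(cv2.findContours(m,cv2.RETR_EXTERNAL,cv2.CHAIN_APPROX_NONE)[0],key=cv2.contourArea);return c
def rect(c): return cv2.minAreaRect(c)
E
python3 - <<'E'
from h import *
t=snapshot('top');s=snapshot('side');np.set_printoptions(precision=1,suppress=True)
def cen(c): m=cv2.moments(c);return m['m10']/m['m00'],m['m01']/m['m00']
# bench calibration cross-check by triangulating caps
B=((105,120,60),(130,255,255));R=((0,120,100),(4,255,255));O=((5,150,120),(20,255,255))
for n,h,zt,bt,bs in(('blue',B,106,(375,230,410,265),(370,185,400,203)),('red',R,106,(455,222,490,250),(398,158,422,175)),('grip',O,98,(165,240,205,265),(225,305,255,350))):
    ct=blob(mask(t,*h,bt));cs=blob(mask(s,*h,bs))
    print(n,cen(ct),rect(ct),cen(cs),'tri',tri(t,cen(ct),s,cen(cs)),'plane',plane(t,*cen(ct),zt))
# rake head: white in box, top face z=38
m=mask(t,(0,0,110),(180,60,255),(165,230,210,280));c=blob(cv2.morphologyEx(m|mask(t,*O,(165,240,205,265)),cv2.MORPH_CLOSE,np.ones((3,3))))
r=rect(c);bp=cv2.boxPoints(r);print('head',r);print(np.array([plane(t,*p,36) for p in bp]))
# tray
c=blob(cv2.morphologyEx(mask(t,(100,100,60),(130,255,255),(240,200,370,295)),cv2.MORPH_CLOSE,np.ones((9,9))))
r=rect(c);bp=cv2.boxPoints(r);P=np.array([plane(t,*p,34) for p in bp]);print('tray',r);print(P,P.mean(0))
print('beaker',plane(t,153,220,29),'cruc',plane(t,425,206,20))
im=np.hstack([cv2.resize(t['img'][195:295,130:380],None,fx=3.2,fy=3.2,interpolation=2)])
im2=cv2.resize(s['img'][215:385,200:400],(640*200//200,544))[:,:]
cv2.imwrite('pics/z.png',im)
E
```

```text
blue (394.59952606635073, 242.8870458135861) ((394.50006103515625, 243.00003051757812), (14.849241256713867, 17.677669525146484), 45.0) (382.9896373056995, 194.46373056994818) tri [ 443.6 -126.3   95.7] plane [ 443.2 -124.   106. ]
red (473.7237851662404, 232.56521739130434) ((474.1000061035156, 232.8000030517578), (16.099689483642578, 16.54690170288086), 26.56505012512207) (409.3255813953488, 165.4031007751938) tri [ 468.4 -297.7   94.8] plane [ 467.3 -293.9  106. ]
grip (179.12980769230768, 250.3525641025641) ((179.26922607421875, 250.34613037109375), (11.371355056762695, 11.371355056762695), 33.6900634765625) (238.80847595762017, 318.5297473512632) tri [423.6 337.1  90.3] plane [423.7 336.2  98. ]
head ((181.9674835205078, 252.44607543945312), (18.21993064880371, 46.01447677612305), 32.347442626953125)
[[395.5 388.5  36. ]
 [485.1 338.2  36. ]
 [462.9 302.   36. ]
 [373.9 352.6  36. ]]
tray ((307.4566345214844, 248.11856079101562), (64.47142028808594, 102.36392211914062), 83.51692199707031)
[[501.7 187.9  34. ]
 [531.2 -44.7  34. ]
 [383.7 -60.4  34. ]
 [355.5 166.9  34. ]] [443.   62.4  34. ]
beaker [504.8 418.   29. ] cruc [ 546.6 -209.5   20. ]
```

View pics/z.png

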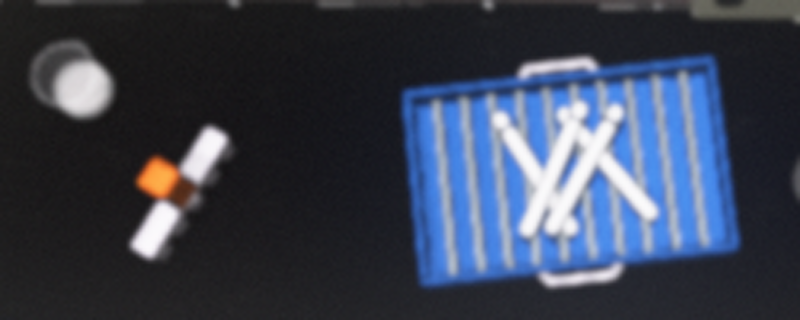

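The crop (origin (130,195), scale 3.2) shows the head ends near (217,135) and (143,252), the tray corners near (404,92), (714,57), (738,247) and (422,284), and the rods piled mid-tray. I'll work out the poses and the first moves.

```bash
cat >> h.py <<'E'
def go(x,y,z,yaw=None):
    o=get_obs();R=np.array(o['tool_rot']);d=R.T@(np.array([x,y,z])-o['ee_pos'])/10
    a=0
    if yaw is not None:
        a=-((yaw-np.degrees(np.arctan2(R[1,0],R[0,0]))+180)%360-180)
    print('shift cm',np.round(d,2),'turn z',round(a,1))
E
python3 - <<'E'
from h import *
np.set_printoptions(precision=1,suppress=True)
t=snapshot('top');P=lambda u,v,z:plane(t,u/3.2+130,v/3.2+195,z)
a,b=P(217,135,38),P(143,252,38);print('head',a,b,(a+b)/2,np.degrees(np.arctan2(*(a-b)[1::-1])))
q=[P(404,92,34),P(714,57,34),P(738,247,34),P(422,284,34)];print(np.array(q),np.mean(q,0))
for i,j in((3,0),(2,1),(1,0),(2,3)): d=q[j]-q[i];print(np.linalg.norm(d),np.degrees(np.arctan2(d[1],d[0])))
for p in ((500,118),(570,228),(578,107),(526,234),(615,110),(551,232),(563,112),(652,216)):print(P(*p,25))
go(330,-480,240,150.7)
E
```

```text
head [464.  311.1  38. ] [380.4 358.5  38. ] [422.2 334.8  38. ] -29.522176713333092
[[497.3 180.2  34. ]
 [525.3 -41.1  34. ]
 [388.5 -57.4  34. ]
 [360.4 163.4  34. ]] [442.9  61.3  34. ]
138.0093026789303 6.9842971227129755
137.6853170924825 6.804206120164563
223.10918327054856 97.18649221195588
222.6778014571928 97.27042231195013
[480.9 111.8  25. ]
[402.   60.7  25. ]
[489.5  56.   25. ]
[397.4  91.8  25. ]
[487.6  29.4  25. ]
[399.   74.1  25. ]
[485.8  66.7  25. ]
[411.1   2.6  25. ]
shift cm [11.4 -7.8 -2.2] turn z -127.5
```

```bash
python3 -m crank '[[11,-8,-2,0,0,-127.5,1],[11,-8,-2,0,0,-127.5,1],[11,-8,-2,0,0,-127.5,1],[11,-8,-2,0,0,-127.5,1],[11,-8,-2,0,0,-127.5,1],[11,-8,-2,0,0,-127.5,1],[11,-8,-2,0,0,-127.5,1],[11,-8,-2,0,0,-127.5,1],[11,-8,-2,0,0,-127.5,1],[11,-8,-2,0,0,-127.5,1],[11,-8,-2,0,0,-127.5,1],[11,-8,-2,0,0,-127.5,1],[11,-8,-2,0,0,-127.5,1],[11,-8,-2,0,0,-127.5,1],[11,-8,-2,0,0,-127.5,1],[11,-8,-2,0,0,-127.5,1],[11,-8,-2,0,0,-127.5,1]]'
python3 - <<'E'
from h import *
print(get_obs()['q']);go(440,-200,240,150.5);go(440,100,240,150.5);go(423,335.5,240,150.5)
E
```

```text
time_s: 1.95
ee_pos: [325.4, -480.6, 238.5]
tool_rot: [[-0.871, 0.492, -0.0], [0.492, 0.871, 0.0], [0.0, 0.0, -1.0]]
wrist_force: [0.4, 0.5, 0.7]
opening: 93.1
grip_force: 0.0
[ 1.31307817  0.54679206 -0.60693653  1.59216536  0.33732544  1.10960773
  1.67913109]
shift cm [ 3.83 30.07 -0.14] turn z 0.0
shift cm [18.6  56.19 -0.13] turn z 0.0
shift cm [31.66 75.85 -0.12] turn z 0.0
```

```bash
python3 -m crank '[[3.8,30,0,0,0,0,1],[3.8,30,0,0,0,0,1],[3.8,30,0,0,0,0,1],[3.8,30,0,0,0,0,1],[3.8,30,0,0,0,0,1],[3.8,30,0,0,0,0,1],[18.6,56.2,0,0,0,0,1],[18.6,56.2,0,0,0,0,1],[18.6,56.2,0,0,0,0,1],[18.6,56.2,0,0,0,0,1],[18.6,56.2,0,0,0,0,1],[18.6,56.2,0,0,0,0,1],[31.7,75.8,0,0,0,0,1],[31.7,75.8,0,0,0,0,1],[31.7,75.8,0,0,0,0,1],[31.7,75.8,0,0,0,0,1],[31.7,75.8,0,0,0,0,1],[31.7,75.8,0,0,0,0,1],[31.7,75.8,0,0,0,0,1],[31.7,75.8,0,0,0,0,1]]'
python3 - <<'E'
from h import *
print(get_obs()['q']);go(423,335.5,51,150.5)
E
```

```text
time_s: 3.95
ee_pos: [420.7, 333.9, 238.4]
tool_rot: [[-0.871, 0.492, 0.0], [0.492, 0.871, -0.002], [-0.001, -0.002, -1.0]]
wrist_force: [-0.1, 0.1, 0.4]
opening: 93.2
grip_force: 0.0
[-0.24401505  0.50103198 -0.71744932  1.70844637  0.36913438  1.07303656
 -0.02389877]
shift cm [-0.1   0.28 18.74] turn z 0.0
```

```bash
python3 -m crank '[[-0.1,0.3,0,0,0,0,0.2],[-0.1,0.3,4,0,0,0,0.2],[-0.1,0.3,8,0,0,0,0.2],[-0.1,0.3,8,0,0,0,0.2],[-0.1,0.3,12,0,0,0,0.2],[-0.1,0.3,15,0,0,0,0.2],[-0.1,0.3,17,0,0,0,0.2],[-0.1,0.3,18.7,0,0,0,0.2],[-0.1,0.3,18.7,0,0,0,0.2],[-0.1,0.3,18.7,0,0,0,-1],[-0.1,0.3,18.7,0,0,0,-1],[-0.1,0.3,18.7,0,0,0,-1],[-0.1,0.3,18.7,0,0,0,-1],[-0.1,0.3,18.7,0,0,0,-1],[-0.1,0.3,18.7,0,0,0,-1],[-0.1,0.3,18.7,0,0,0,-1],[-0.1,0.3,18.7,0,0,0,-1],[-0.1,0.3,18.7,0,0,0,-1]]'
python3 - <<'E'
from h import *
go(423,335.5,51,150.5)
E
```

```text
time_s: 5.75
ee_pos: [422.7, 337.8, 52.2]
tool_rot: [[-0.872, 0.489, 0.001], [0.489, 0.872, 0.0], [-0.001, 0.0, -1.0]]
wrist_force: [-0.8, -0.8, 5.1]
opening: 21.9
grip_force: 30.0
shift cm [-0.14 -0.19  0.12] turn z 0.2
```

```bash
python3 -m crank '[[0,0,-3,0,0,0,-1],[0,0,-6,0,0,0,-1],[0,0,-9,0,0,0,-1],[0,0,-10,0,0,0,-1],[0,0,-10,0,0,0,-1]]'
python3 - <<'E'
from h import *
o=get_obs();print(o['ee_pos'],o['opening']);go(433,149,152,187.1)
E
```

```text
time_s: 6.25
ee_pos: [422.9, 338.1, 152.2]
tool_rot: [[-0.872, 0.49, 0.002], [0.49, 0.872, 0.001], [-0.001, 0.002, -1.0]]
wrist_force: [-0.3, 0.0, -1.9]
opening: 21.6
grip_force: 30.0
[422.88849013 338.06011647 152.23770246] 21.64240631247488
shift cm [-10.14 -15.99  -0.  ] turn z -36.4
```

```bash
python3 -m crank '[[-3,-5,0,0,0,-10,-1],[-6,-9,0,0,0,-20,-1],[-9,-13,0,0,0,-30,-1],[-10.1,-16,0,0,0,-36.4,-1],[-10.1,-16,0,0,0,-36.4,-1],[-10.1,-16,0,0,0,-36.4,-1],[-10.1,-16,0,0,0,-36.4,-1],[-10.1,-16,0,0,0,-36.4,-1]]'
python3 - <<'E'
from h import *
go(433,149,100,187.1)
for n in('top','side'):
  s=snapshot(n);b=(195,295,240,380) if n=='top' else (170,320,260,460)
  cv2.imwrite(f'pics/{n}1.png',cv2.resize(s['img'][b[0]:b[1],b[2]:b[3]],None,fx=4,fy=4,interpolation=2))
a=cv2.imread('pics/top1.png');c=cv2.imread('pics/side1.png');w=800
cv2.imwrite('pics/j1.png',c)
E
```

```text
time_s: 7.05
ee_pos: [431.9, 150.6, 151.5]
tool_rot: [[-0.992, -0.126, -0.0], [-0.126, 0.992, 0.001], [0.0, 0.001, -1.0]]
wrist_force: [-0.0, -0.3, -1.9]
opening: 21.5
grip_force: 30.0
shift cm [-0.09 -0.18  5.15] turn z 0.1
```

View pics/j1.png

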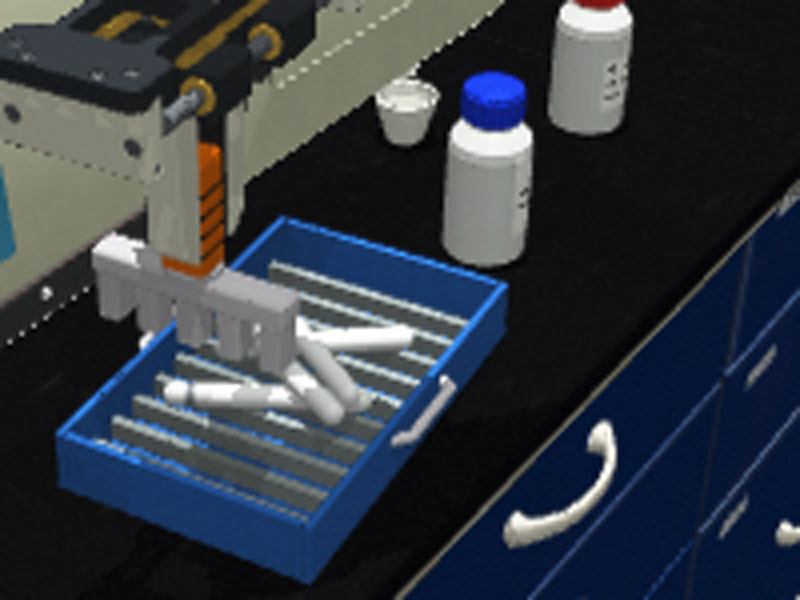

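The rake hangs level over the near end of the tray, parallel to the ridges and clear of the rods. I'll lower it and comb toward -y.

```bash
python3 -m crank '[[0,0,3,0,0,0,-1],[0,0,5,0,0,0,-1],[0,0,6.5,0,0,0,-1],[0,0,7.5,0,0,0,-1],[0,0,8.1,0,0,0,-1],[0,0,8.1,0,0,0,-1],[0,0,8.1,0,0,0,-1],[0,-0.5,8.1,0,0,0,-1],[0,-1,8.1,0,0,0,-1],[0,-1.5,8.1,0,0,0,-1],[0,-2,8.1,0,0,0,-1],[0,-2.5,8.1,0,0,0,-1],[0,-3,8.1,0,0,0,-1]]'
```

```text
time_s: 8.45
ee_pos: [436.1, 118.4, 70.7]
tool_rot: [[-0.992, -0.123, 0.0], [-0.123, 0.992, 0.0], [-0.0, 0.0, -1.0]]
wrist_force: [1.0, 0.7, -1.5]
opening: 21.8
grip_force: 30.0
```

```bash
python3 -m crank '[[0,-0.5,0.05,0,0,0,-1],[0,-1,0.05,0,0,0,-1],[0,-1.5,0.05,0,0,0,-1],[0,-2,0.05,0,0,0,-1],[0,-2.5,0.05,0,0,0,-1],[0,-3,0.05,0,0,0,-1],[0,-3.5,0.05,0,0,0,-1],[0,-4,0.05,0,0,0,-1],[0,-4.5,0.05,0,0,0,-1],[0,-5,0.05,0,0,0,-1],[0,-5.5,0.05,0,0,0,-1],[0,-6,0.05,0,0,0,-1],[0,-6.5,0.05,0,0,0,-1],[0,-7,0.05,0,0,0,-1],[0,-7.5,0.05,0,0,0,-1],[0,-8,0.05,0,0,0,-1],[0,-8.5,0.05,0,0,0,-1],[0,-9,0.05,0,0,0,-1]]'
python3 - <<'E'
from h import *
s=snapshot('side');cv2.imwrite('pics/j2.png',cv2.resize(s['img'][190:320,260:410],None,fx=4,fy=4,interpolation=2))
E
```

```text
time_s: 10.25
ee_pos: [447.1, 29.2, 70.2]
tool_rot: [[-0.992, -0.124, -0.0], [-0.124, 0.992, 0.0], [0.0, 0.0, -1.0]]
wrist_force: [0.5, -0.5, -0.6]
opening: 21.9
grip_force: 30.0
```

View pics/j2.png

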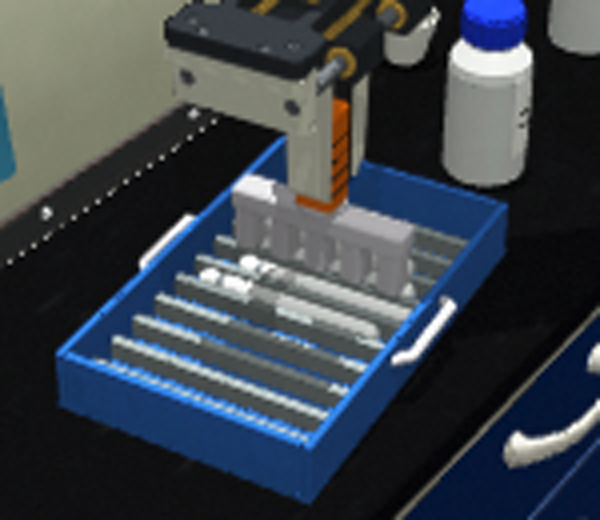

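Two rods already lie in adjacent grooves behind the rake, at about (320,290) and (310,310). I'll continue the pass.

```bash
python3 -m crank '[[0,-0.5,0,0,0,0,-1],[0,-1,0,0,0,0,-1],[0,-1.5,0,0,0,0,-1],[0,-2,0,0,0,0,-1],[0,-2.5,0,0,0,0,-1],[0,-3,0,0,0,0,-1],[0,-3.5,0,0,0,0,-1],[0,-4,0,0,0,0,-1],[0,-4.4,0,0,0,0,-1],[0,-4.4,0,0,0,0,-1],[0,-4.4,-2,0,0,0,-1],[0,-4.4,-5,0,0,0,-1],[0,-4.4,-8,0,0,0,-1],[0,-4.4,-10,0,0,0,-1],[0,-4.4,-10,0,0,0,-1]]'
python3 - <<'E'
from h import *
s=snapshot('side');t=snapshot('top')
a=cv2.resize(s['img'][190:320,260:410],(460,400),interpolation=2);b=cv2.resize(t['img'][200:295,245:365],(340,269),interpolation=2)
im=np.zeros((400,800,3),np.uint8);im[:,:460]=a;im[:269,460:]=b;cv2.imwrite('pics/j3.png',im)
E
```

```text
time_s: 11.8
ee_pos: [454.2, -13.3, 172.4]
tool_rot: [[-0.992, -0.124, 0.006], [-0.124, 0.992, 0.0], [-0.006, -0.001, -1.0]]
wrist_force: [0.5, -0.1, -2.1]
opening: 22.2
grip_force: 30.0
```

View pics/j3.png

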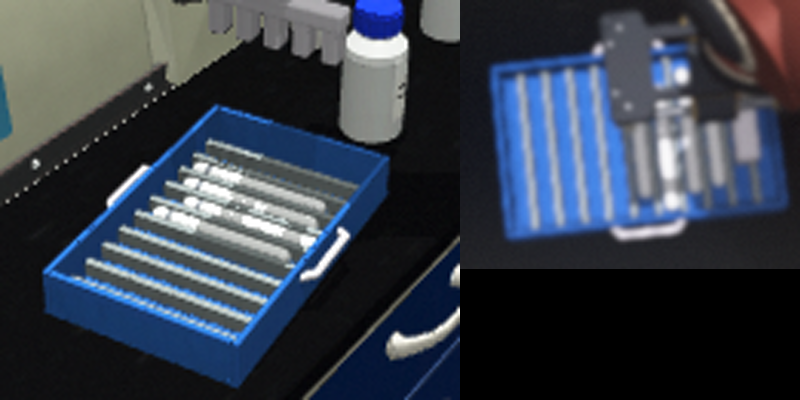

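The side view shows about four rods flush in neighbouring grooves. I'll lift clear, move the rake above the gap and check the rods without obstruction.

```bash
python3 - <<'E'
from h import *
go(453,-212,220,188)
E
python3 -m crank '[[0,0,-4.8,0,0,0,-1],[0,0,-4.8,0,0,0,-1],[0,0,-4.8,0,0,0,-1]]'
```

```text
shift cm [  2.36 -19.64  -5.02] turn z -0.9
time_s: 12.2
ee_pos: [452.1, -14.2, 217.4]
tool_rot: [[-0.992, -0.123, -0.001], [-0.123, 0.992, -0.0], [0.001, -0.0, -1.0]]
wrist_force: [0.6, -0.7, -2.5]
opening: 22.3
grip_force: 30.0
```

```bash
python3 -m crank '[[0.5,-4,0,0,0,0,-1],[1,-8,0,0,0,-0.9,-1],[1.6,-12,0,0,0,-0.9,-1],[2.1,-16,0,0,0,-0.9,-1],[2.3,-19,0,0,0,-0.9,-1],[2.3,-19.6,0,0,0,-0.9,-1],[2.3,-19.6,0,0,0,-0.9,-1],[2.3,-19.6,0,0,0,-0.9,-1],[2.3,-19.6,0,0,0,-0.9,-1]]'
python3 - <<'E'
from h import *
go(453,-212,120,188);go(453,-212,52,188)
s=snapshot('side');t=snapshot('top')
a=cv2.resize(s['img'][130:290,260:430],(425,400),interpolation=2);b=cv2.resize(t['img'][205:290,250:370],(375,266),interpolation=2)
im=np.zeros((400,800,3),np.uint8);im[:,:425]=a;im[:266,425:]=b;cv2.imwrite('pics/j4.png',im)
E
```

```text
time_s: 13.1
ee_pos: [453.9, -209.2, 218.0]
tool_rot: [[-0.99, -0.143, -0.001], [-0.143, 0.99, 0.001], [0.0, 0.001, -1.0]]
wrist_force: [0.3, -0.4, -2.2]
opening: 21.9
grip_force: 30.0
shift cm [ 0.12 -0.28  9.8 ] turn z 0.2
shift cm [ 0.12 -0.28 16.6 ] turn z 0.2
```

View pics/j4.png

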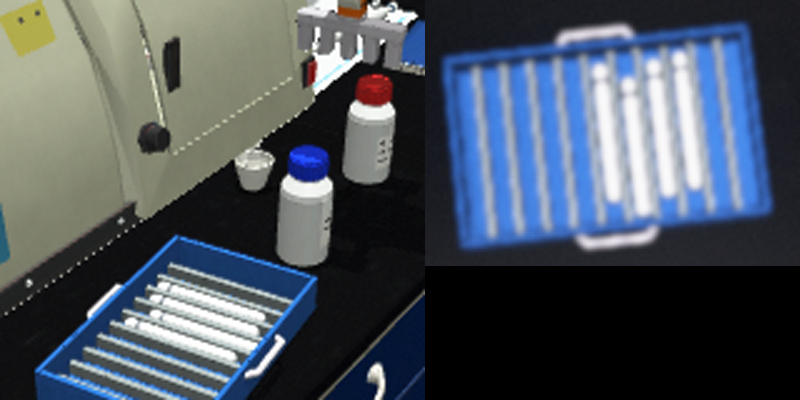

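The top crop shows four rods, parallel and each between its own ridges, at about (607,135), (636,148), (662,128) and (688,120). The bottles and crucible are undisturbed. Next I'll lower the rake into the gap.

```bash
python3 -m crank '[[0.1,-0.3,0,0,0,0,-1],[0.1,-0.3,2,0,0,0,-1],[0.1,-0.3,4,0,0,0,-1],[0.1,-0.3,6,0,0,0,-1],[0.1,-0.3,8,0,0,0,-1],[0.1,-0.3,10,0,0,0,-1],[0.1,-0.3,12,0,0,0,-1],[0.1,-0.3,14,0,0,0,-1],[0.1,-0.3,15,0,0,0,-1],[0.1,-0.3,15.8,0,0,0,-1],[0.1,-0.3,16.2,0,0,0,-1],[0.1,-0.3,16.4,0,0,0,-1],[0.1,-0.3,16.5,0,0,0,-1],[0.1,-0.3,16.5,0,0,0,-1],[0.1,-0.3,16.5,0,0,0,-1],[0.1,-0.3,16.5,0,0,0,-1]]'
```

```text
time_s: 14.8
ee_pos: [453.5, -214.5, 53.5]
tool_rot: [[-0.99, -0.139, 0.001], [-0.139, 0.99, -0.0], [-0.0, -0.0, -1.0]]
wrist_force: [0.4, 0.5, -1.7]
opening: 21.9
grip_force: 30.0
```

Wrist force is still -1.7 N, so the rake is still hanging about 1 mm up. I'll lower it a little further.

```bash
python3 -m crank '[[0,0.15,0.05,0,0,0,-1],[0,0.15,0.1,0,0,0,-1],[0,0.15,0.15,0,0,0,-1],[0,0.15,0.15,0,0,0,-1],[0,0.15,0.15,0,0,0,-1]]'
```

```text
time_s: 15.3
ee_pos: [453.1, -212.7, 52.2]
tool_rot: [[-0.99, -0.139, 0.0], [-0.139, 0.99, -0.0], [-0.0, -0.0, -1.0]]
wrist_force: [-2.0, 0.9, 5.3]
opening: 21.8
grip_force: 30.0
```

```bash
python3 -m crank '[[0,0,0,0,0,0,-0.3],[0,0,0,0,0,0,-0.2],[0,0,0,0,0,0,-0.1],[0,0,0,0,0,0,-0.1],[0,0,0,0,0,0,-0.1],[0,0,0,0,0,0,-0.1],[0,0,-1,0,0,0,-0.1],[0,0,-2,0,0,0,-0.1],[0,0,-4,0,0,0,-0.1],[0,0,-7,0,0,0,-0.1],[0,0,-10,0,0,0,-0.1],[0,0,-14,0,0,0,-0.1],[0,0,-17,0,0,0,-0.1],[0,0,-20,0,0,0,-0.1],[0,0,-20,0,0,0,-0.1],[0,0,-20,0,0,0,-0.1]]'
python3 - <<'E'
from h import *
s=snapshot('side');t=snapshot('top')
a=cv2.resize(s['img'][130:290,260:430],(425,400),interpolation=2);b=cv2.resize(t['img'][195:290,250:500],(375,143),interpolation=2)
im=np.zeros((400,800,3),np.uint8);im[:,:425]=a;im[:143,425:]=b;cv2.imwrite('pics/j5.png',im)
E
```

```text
time_s: 16.9
ee_pos: [453.1, -212.9, 252.5]
tool_rot: [[-0.99, -0.139, 0.001], [-0.139, 0.99, -0.001], [-0.001, -0.001, -1.0]]
wrist_force: [-0.0, -0.5, -0.7]
opening: 42.1
grip_force: 0.0
```

View pics/j5.png

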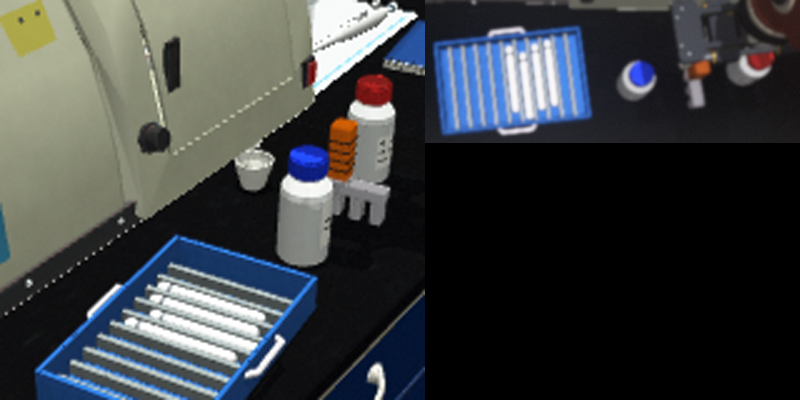

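The rake stands upright between the bottles (side crop about (345,185)), the four rods lie in their grooves, and nothing else has moved. I'm handing in.

```bash
python3 -c "
from plant import *
print(finish_job())"
```

```text
the job is handed in; nothing more can be done
None
```

I handed the job in after about 17 s: the last pictures show all four rods parallel, each in its own groove, and the rake upright and released between the two bottles with bottles and crucible undisturbed; the beaker was not in those pictures, and no verdict came back.

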